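Mixing kit and bread kit on two trays by the tap

ROBOT

A 7-joint arm with a two-finger parallel gripper is mounted at the origin on the work surface. World frame = base frame: x ahead of the robot, y to its left, z up, the work surface at z = 0. Lengths are in m, angles in rad, forces in N, time in s.
With the tool pointing down it reaches from about 0.425 to 0.925 m from the base axis. Payload 6.8 kg.
Tool frame: the origin (TCP) lies midway between the tips of the shut fingers; the grasp point (between the pads) lies 19 mm behind it; z points along the fingers, y is the line along which they close (so a half turn about z gives the same grasp; the last joint's range is limited). The gripper opens to 88 mm and grips with 3 to 60 N. Pads are 20 mm wide; open, the fingers measure 115 mm over their backs; the gripper's body (75 mm by 178 mm) begins 61 mm behind the grasp point.
Start: joints at [1.183, 0.477, 0.022, 1.555, -0.011, 1.109, -0.083], TCP at [0.186, -0.649, 0.223] pointing down, gripper open.
Joint ranges: [-2.96, 2.96], [-0.34, 2.1], [-1.41, 1.46], [0.24, 2.44], [-1.37, 4.51], [0.17, 1.92], [-2.96, 2.96]. Speed limits (rad/s): [2.39, 2.39, 3.14, 3.14, 3.14, 3.14, 3.14].

INTERFACE

Orientations are given as a unit quaternion [w, x, y, z].
In Python, from cell import get_state, get_image, hand_in gives the robot as it stands.
- The arm moves only by the tool apply_moves, never from a script. Its arguments are lists of equal length, an entry for each row: "delta_pos": the shift along the tool's x, y, z normalised to -1 to 1, where 1 is 30 mm, a list of three; "rot": the turn, a rotation vector about the tool's x, y, z normalised to -1 to 1, where 1 is 8 degrees, a list of three; "hand": the gripper command: -1 is shut, 1 is fully open, values between are in proportion. A call has exactly 5 rows; each row shifts and turns the commanded pose from where the row before left it, along the tool's axes as they then stand; what a row does not reach is not made up. A row lasts 1/8 s, in which the tool goes at most 62.5 mm and 10.7 degrees, less where a joint would pass 70% of its speed; a pose out of reach is approached as far as the arm can. A call with a number of a shift or a turn outside -1 to 1 is refused whole. A call with a gripper value outside its range is refused whole. The fingers move at their own pace and stop on an object; "squeeze" is the grip in N (left out, the last holds). Time passes only in rows, so rows that do not move let the fingers close, or fill a call up. It gives the time, the measured TCP pose, the force, the opening and the grip force at its end, in the units of the state.
- get_state(): the state, without advancing time (a new reading comes with each control period).
- get_image(name): name is "side" or "top" or "wrist"; returns a dict with "color" (384x512x3 uint8, red, green, blue), "intrinsics" (3x3 intrinsics, pixels), "k1" (the pictures are not rectified: a ray, as slopes to the right and down, at radius r is drawn at 1 + k1 r^2 times it, then the intrinsics apply), "extrinsics" (4x4, takes a point from world to camera coordinates). Camera axes: x right, y down, z forward; pixel columns grow to the right and rows downward; lengths in m; the calibration is good to about 2 mm. A picture is of the moment at which its call begins. There is no depth.
- hand_in(): hands the job in; it is judged then, once.
The state is a dict: "clock": time; "joint_positions": joint angles; "joint_vel": joint speeds; "tau": joint torques, N m; "tcp_pos": TCP position; "orientation": TCP orientation; "force": force on the tool from outside, world axes, zero at the start; "moment": the same for the moment, N m; "opening": finger opening in m; "gripper_force": force on a finger pad.
Only numpy, scipy, OpenCV 4.12 (cv2) and the standard library are available. Lean on these libraries where they do the work, as an engineer would, in place of code of your own. Each camera call takes 0.05 s, during which the arm holds its last target. There are 200 camera calls.

TASK

Make up two kits from the things on the steel shelf: the spatula and the middle-sized bowl go on the oblong tray (mixing kit), and the jam jar, the smallest bowl and the clothes peg go on the round tray (bread kit). Stand the bowls and the jar upright and lay the spatula and the peg flat, each wholly inside the rim and directly on the tray's floor, with nothing on or in anything else. Leave the largest bowl where it is; the jar is glass, so set it down rather than drop it and never tip it over.

Things in the scene. Friction and masses are not known exactly. Their poses are not given: they have to be found in the camera images.
- bowl_small: The smallest of the three green plastic stacking bowls: outer diameter 76 mm at the rim, 40 mm tall, foot diameter 47 mm, open upward. Its rim is a thick upright band, 8 mm thick and 14 mm deep, that can be pinched across from above (one finger inside, one outside) anywhere round the bowl. Light and rigid. Origin: centre of the underside of the foot, z up.
- bowl_middle: The middle-sized of the three green plastic stacking bowls: outer diameter 96 mm at the rim, 48 mm tall, foot diameter 60 mm, open upward. Its rim is a thick upright band, 8 mm thick and 14 mm deep, that can be pinched across from above (one finger inside, one outside) anywhere round the bowl. Light and rigid. Origin: centre of the underside of the foot, z up.
- bowl_large: The largest of the three green plastic stacking bowls: outer diameter 116 mm at the rim, 56 mm tall, foot diameter 72 mm, open upward. Its rim is a thick upright band, 8 mm thick and 14 mm deep, that can be pinched across from above (one finger inside, one outside) anywhere round the bowl. Light and rigid. Origin: centre of the underside of the foot, z up. It belongs to neither kit and stays where it is.
- jam_jar: Small glass jam jar with red jam and a brass-coloured lid, standing upright, 70 mm tall: glass body 62 mm in diameter up to 46 mm, lid 60 mm in diameter from 54 to 70 mm up, firmly shut. About 0.2 to 0.35 kg. Origin: centre of the underside, z up.
- peg: Orange plastic clothes peg lying flat, 74 mm long (its x axis), 14 mm wide (y), 12 mm high, rigid, 15 g. Origin: centre of the underside, z up.
- spatula: Red one-piece hard silicone spatula lying flat, 200 mm long along its x axis: handle 16 mm wide and 12 mm high from x = -115 to +22 mm, flat head 42 mm wide and 8 mm high from x = +20 to +85 mm. About 0.06 to 0.09 kg, rigid. Origin: on the underside of the handle close to the balance point, a good place to grip across the handle; z up.
- oblong_tray: Blue plastic oblong tray for the mixing kit, fixed to the shelf: outside 250 mm (its x) by 190 mm (its y), with a rim 14 mm high and 4 mm thick; inside 242 by 182 mm, floor top about 4 mm above the shelf. Origin: centre of the underside, z up. Stands to the left or the right of the stock.
- round_tray: Blue plastic round tray for the bread kit, fixed to the shelf: outside diameter 210 mm, rim 14 mm high and 4 mm thick, inside diameter 202 mm, floor top about 4 mm above the shelf. Origin: centre of the underside, z up. Stands on the side opposite to the oblong tray.

How it is judged:
By the outcome, as a careful person would: the job done as asked, in the order asked, and still so for the second after the job is handed in, with the robot touching nothing.
It also fails if it takes over 138 s, if anything falls off the work surface, if the arm or the gripper's body presses on something with over 40 N, if the wrist force passes 120 N, or if a joint passes its speed limit or range.

## Working session

There is one attempt and no reset: what is moved stays moved. The work goes in short steps, Python scripts to look and compute and a tool call to move; the robot and the scene stay as the last step left them, time stands still between calls to the robot, and variables do not carry over. Pictures are saved under pics/ and viewed, at most 14 in all, crops included, and the job is handed in when it is done.

Besides the shell and the picture viewer there is one more tool, called after "Emit:" as name(argument=value, ...) on one line, values as JSON. apply_moves: Moves the arm, as the interface text tells. Its arguments: {"type":"object","properties":{"delta_pos":{"type":"array","items":{"type":"array","items":{"type":"number"}}},"rot":{"type":"array","items":{"type":"array","items":{"type":"number"}}},"hand":{"type":"array","items":{"type":"number"}},"squeeze":{"type":"number"}},"required":["delta_pos","rot","hand"]}

```bash
ls; mkdir -p pics; python3 - <<'E'
from cell import *
import cv2,numpy as np
s=get_state();print({k:np.round(v,3) for k,v in s.items()})
for n in ("side","top","wrist"):
    g=get_image(n);cv2.imwrite(f"pics/{n}0.png",g["color"][:,:,::-1]);print(n,g["intrinsics"],g["k1"],np.round(g["extrinsics"],4))
a=[cv2.imread(f"pics/{n}0.png") for n in("side","top")]
E
```

```text
pics
{'clock': np.float64(0.0), 'joint_positions': array([ 1.183,  0.478,  0.022,  1.556, -0.011,  1.109, -0.083]), 'joint_vel': array([-0.   ,  0.001, -0.001,  0.001, -0.   ,  0.   ,  0.   ]), 'tau': array([-0.0000e+00, -5.8288e+01,  1.5350e+00, -2.7262e+01, -5.4000e-02,
        1.7000e-02,  0.0000e+00]), 'tcp_pos': array([ 0.186, -0.648,  0.222]), 'orientation': array([-0.001,  0.99 ,  0.139, -0.   ]), 'force': array([ 0.515, -0.252,  0.261]), 'moment': array([ 0.023, -0.01 , -0.005]), 'gripper_force': np.float64(0.0), 'opening': np.float64(0.088)}
side [[354.08872612   0.         253.93039269]
 [  0.         354.08872612 192.47851631]
 [  0.           0.           1.        ]] -0.09043998757807141 [[-0.7628 -0.6466 -0.0104  0.4265]
 [-0.4047  0.4898 -0.7722  0.2729]
 [ 0.5044 -0.5848 -0.6353  0.6963]
 [ 0.      0.      0.      1.    ]]
top [[367.1429137   0.        259.8932823]
 [  0.        367.1429137 189.1823389]
 [  0.          0.          1.       ]] -0.04803890682084187 [[-0.02   -0.9998  0.0082 -0.0013]
 [-0.9988  0.0196 -0.046   0.5576]
 [ 0.0458 -0.0092 -0.9989  0.9818]
 [ 0.      0.      0.      1.    ]]
wrist [[281.69374567   0.         253.43765928]
 [  0.         281.69374567 190.05620754]
 [  0.           0.           1.        ]] -0.06103604628193857 [[ 0.2762 -0.9611 -0.0011 -0.6738]
 [-0.9196 -0.2646  0.2905 -0.0354]
 [-0.2795 -0.0792 -0.9569  0.3915]
 [ 0.      0.      0.      1.    ]]
```

View pics/top0.png

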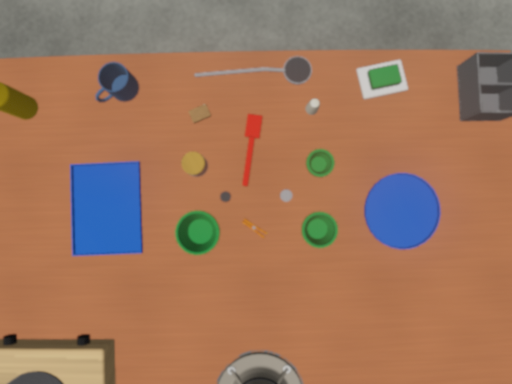

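View pics/side0.png

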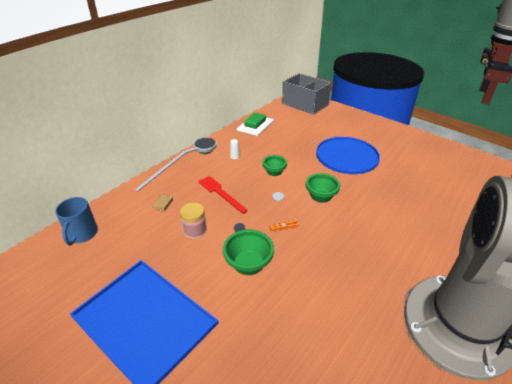

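The top view shows the oblong tray on the left at px (106,208) and the round tray on the right at (402,211). The jar is at (193,163), the spatula at (250,150) and the peg at (254,228). The bowls are small (320,163), middle (320,229) and large (198,231). The side view agrees. Next I'll measure with masks and rays from the top camera.

```bash
cat > h.py <<'E'
from cell import *
import cv2,numpy as np
from scipy.spatial.transform import Rotation as R
def ray(g,px,z):
    px=np.asarray(px,float).reshape(-1,2);K=g["intrinsics"];E=g["extrinsics"]
    n=(px-K[[0,1],2])/K[0,0]; u=n.copy()
    for _ in range(20): u=n/(1+g["k1"]*(u**2).sum(1,keepdims=True))
    d=np.c_[u,np.ones(len(u))]@E[:3,:3]; c=-E[:3,:3].T@E[:3,3]
    return (c+d*((z-c[2])/d[:,2])[:,None])[:,:2]
def mask(g,lo,hi):
    return cv2.inRange(cv2.cvtColor(g["color"],cv2.COLOR_RGB2HSV),lo,hi)
def blobs(m,amin=60):
    c,_=cv2.findContours(m,cv2.RETR_EXTERNAL,cv2.CHAIN_APPROX_NONE)
    return sorted([k[:,0,:] for k in c if cv2.contourArea(k)>amin],key=lambda k:-len(k))
def rect(w):
    r=cv2.minAreaRect((w*1000).astype(np.float32)); return np.round(r[0],1),np.round(r[1],1),round(r[2],1)
def yaw():
    s=get_state();q=s["orientation"];m=R.from_quat([q[1],q[2],q[3],q[0]]).as_matrix()
    return s,m
def go(x,y,z,yawdeg=None):
    "total shift in tool units (30mm), after any turn; turn in units of 8deg about tool z"
    s,m=yaw(); a=np.degrees(np.arctan2(m[1,0],m[0,0])); d=np.array([x,y,z])-s["tcp_pos"]
    if yawdeg is None: yawdeg=a
    c,n=np.cos(np.radians(yawdeg)),np.sin(np.radians(yawdeg))
    M=np.array([[c,n,0],[n,-c,0],[0,0,-1]]).T
    tilt=R.from_matrix(M.T@m).as_rotvec(degrees=True)
    print("t",round(float(s["clock"]),2),"tcp",np.round(s["tcp_pos"]*1000,1),"yaw",round(a,1),"zaxis",np.round(m[:,2],3),"shift units",np.round(M.T@d/.03,2),"turn units",np.round(-tilt/8,2))
E
python3 - <<'E'
from h import *
g=get_image("top")
B=mask(g,(105,150,60),(130,255,255)); 
for k in blobs(B,1500): print("blue",k.mean(0),rect(ray(g,k,.014)))
G=mask(g,(50,120,40),(80,255,255))
for k in blobs(G,200):
    w=ray(g,k,.045);c,r=cv2.minEnclosingCircle((w*1000).astype(np.float32));print("green",k.mean(0),np.round(c,1),r, rect(w))
Rr=mask(g,(0,170,120),(4,255,255))
for k in blobs(Rr,60): print("red",k.mean(0),rect(ray(g,k,.01)),np.round(ray(g,k[[k[:,1].argmin(),k[:,1].argmax()]],.01),3))
O=mask(g,(11,200,190),(20,255,255))
for k in blobs(O,15): print("orange",k.mean(0),rect(ray(g,k,.012)))
Y=mask(g,(20,120,100),(32,255,255))
for k in blobs(Y,60): print("yel",k.mean(0),rect(ray(g,k,.07)))
E
```

```text
blue [105.77198697 208.25732899] (array([514.3, 407.5]), array([243.1, 186.5]), 1.6)
blue [401.59313725 210.89215686] (array([ 490.7, -398. ]), array([197.4, 196.5]), 88.2)
green [197.06666667 232.16666667] [447.2 154.4] 55.9725456237793 (array([447.5, 154.3]), array([109.8, 109.3]), 89.0)
green [319.12631579 229.36842105] [ 447.5 -164.7] 44.57831954956055 (array([ 447.4, -165.9]), array([86.7, 86.1]), 88.7)
green [385.42105263  74.53947368] [ 856.9 -354.3] 37.81414031982422 (array([ 856.6, -353.9]), array([38.7, 71.7]), 11.1)
green [319.59722222 162.47222222] [ 623.1 -171.7] 34.49650955200195 (array([ 623.4, -170.7]), array([66.3, 66.4]), 88.5)
red [250.01948052 147.3961039 ] (array([667.1,  13.3]), array([ 36.8, 192.2]), 80.8) [[0.762 0.013]
 [0.573 0.031]]
yel [ 12.1015625 105.5703125] (array([789.8, 639.5]), array([129.3,  58.8]), 47.3)
yel [192.77192982 162.80701754] (array([626.1, 158.9]), array([53. , 50.7]), 44.1)
```

```bash
python3 - <<'E'
from h import *
g=get_image("top")
m=mask(g,(0,170,120),(4,255,255));ys,xs=np.nonzero(m);w=ray(g,np.c_[xs,ys],.012);w=w[np.abs(w[:,1])<.1]
h=w[w[:,0]<.68];p=np.polyfit(h[:,0],h[:,1],1);print(w[:,0].min(),w[:,0].max(),np.degrees(np.arctan(p[0])),np.polyval(p,[.6,.65,.68]))
hsv=cv2.cvtColor(g["color"],cv2.COLOR_RGB2HSV);print(hsv[220:236:3,242:268:3].tolist())
go(.682,.011,.20,-8)
E
```

```text
0.572299344320783 0.7616432725129908 -9.25136905985613 [0.02417055 0.01602631 0.01113976]
[[[12, 153, 178], [16, 194, 189], [13, 166, 177], [12, 141, 176], [12, 140, 178], [11, 140, 177], [11, 139, 178], [11, 139, 178], [11, 139, 178]], [[13, 155, 184], [16, 193, 192], [16, 194, 188], [15, 183, 187], [12, 146, 177], [12, 140, 178], [11, 139, 178], [11, 138, 177], [11, 140, 177]], [[12, 141, 176], [12, 146, 176], [14, 181, 190], [14, 161, 187], [12, 92, 180], [14, 160, 177], [12, 142, 176], [11, 140, 177], [12, 140, 178]], [[12, 140, 178], [12, 139, 178], [12, 141, 179], [13, 146, 187], [13, 110, 181], [13, 165, 185], [15, 180, 188], [13, 151, 179], [12, 140, 179]], [[12, 140, 178], [12, 140, 178], [12, 140, 178], [11, 139, 178], [12, 150, 182], [14, 184, 186], [13, 156, 177], [14, 173, 186], [15, 169, 183]], [[12, 139, 178], [11, 139, 178], [11, 139, 178], [11, 140, 179], [11, 139, 178], [12, 145, 180], [14, 174, 189], [14, 162, 179], [12, 143, 177]]]
t 0.25 tcp [ 186.3 -648.5  222.2] yaw 16.0 zaxis [-0.     0.001 -1.   ] shift units [ 13.3  -24.07   0.74] turn units [-0.01  0.    3.  ]
```

Emit:
apply_moves(delta_pos=[[0,0,0],[0,0,0],[0.5,-0.96,0],[0.53,-0.96,0],[0.53,-0.96,0]], rot=[[0,0,1],[0,0,1],[0,0,1],[0,0,0],[0,0,0]], hand=[0.1,0.1,0.1,0.1,0.1], squeeze=15)

```text
clock: 0.88
tcp_pos: [0.2414, -0.5664, 0.2225]
orientation: [-0.0, 0.998, -0.07, -0.0]
force: [1.8, 0.5, -0.2]
opening: 0.0481
gripper_force: 0.0
```

Emit:
apply_moves(delta_pos=[[0.53,-0.96,0],[0.53,-0.96,0],[0.53,-0.96,0],[0.53,-0.96,0],[0.53,-0.96,0]], rot=[[0,0,0],[0,0,0],[0,0,0],[0,0,0],[0,0,0]], hand=[0.1,0.1,0.1,0.1,0.1])

```text
clock: 1.5
tcp_pos: [0.3401, -0.4348, 0.2227]
orientation: [-0.0, 0.998, -0.07, 0.0]
force: [0.7, 0.5, -0.3]
opening: 0.0486
gripper_force: 0.0
```

Emit:
apply_moves(delta_pos=[[0.53,-0.96,0],[0.53,-0.96,0],[0.53,-0.96,0],[0.53,-0.96,0],[0.53,-0.96,0]], rot=[[0,0,0],[0,0,0],[0,0,0],[0,0,0],[0,0,0]], hand=[0.1,0.1,0.1,0.1,0.1])

```text
clock: 2.12
tcp_pos: [0.4388, -0.3032, 0.2227]
orientation: [0.0, 0.998, -0.07, 0.0]
force: [-0.2, -0.5, -0.1]
opening: 0.0483
gripper_force: 0.0
```

Emit:
apply_moves(delta_pos=[[0.53,-0.96,0],[0.53,-0.96,0],[0.53,-0.96,0],[0.53,-0.96,0],[0.53,-0.96,0]], rot=[[0,0,0],[0,0,0],[0,0,0],[0,0,0],[0,0,0]], hand=[0.1,0.1,0.1,0.1,0.1])

```text
clock: 2.75
tcp_pos: [0.5375, -0.1717, 0.2227]
orientation: [0.0, 0.998, -0.07, 0.0]
force: [0.5, 0.4, -0.1]
opening: 0.0485
gripper_force: 0.0
```

Emit:
apply_moves(delta_pos=[[0.53,-0.96,0],[0.53,-0.96,0],[0.53,-0.96,0],[0.53,-0.96,0],[0,0,0]], rot=[[0,0,0],[0,0,0],[0,0,0],[0,0,0],[0,0,0]], hand=[0.1,0.1,0.1,0.1,0.1])

```text
clock: 3.38
tcp_pos: [0.6169, -0.064, 0.2224]
orientation: [-0.001, 0.998, -0.067, 0.0]
force: [-0.2, 0.0, -0.3]
opening: 0.0482
gripper_force: 0.0
```

```bash
python3 - <<'E'
from h import *
go(.682,.011,.20,-9.2)
g=get_image("wrist");cv2.imwrite("pics/w1.png",g["color"][:,:,::-1])
m=mask(g,(0,170,100),(4,255,255))
for k in blobs(m,200): print(k.mean(0),rect(ray(g,k,.011)))
E
```

```text
t 3.38 tcp [616.9 -64.  222.4] yaw -7.7 zaxis [ 0.     0.002 -1.   ] shift units [ 1.74 -2.82  0.75] turn units [-0.01 -0.    0.19]
[191.34492754 126.88115942] (array([666.7,  13.6]), array([ 38.7, 195.6]), 80.0)
```

View pics/w1.png

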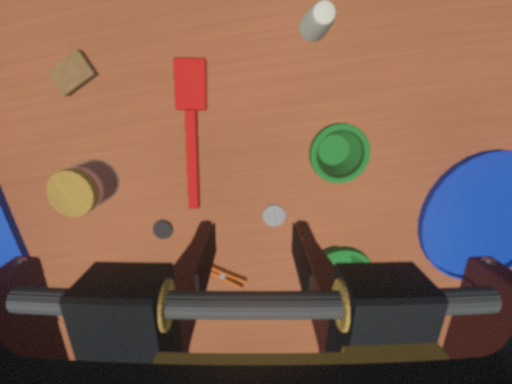

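The wrist view shows the spatula at px (191,127), clear of its neighbours, and its position and yaw match the top view. Descending to grip it.

Emit:
apply_moves(delta_pos=[[0.35,-0.56,0.7],[0.35,-0.56,0.7],[0.35,-0.56,0.7],[0.35,-0.57,0.7],[0.35,-0.57,0.7]], rot=[[0,0,0.24],[0,0,0],[0,0,0],[0,0,0],[0,0,0]], hand=[0.1,0.1,0.1,0.1,0.1])

```text
clock: 4.05
tcp_pos: [0.6816, 0.0057, 0.117]
orientation: [0.001, 0.996, -0.087, -0.0]
force: [0.5, 0.1, -0.1]
opening: 0.0484
gripper_force: 0.0
```

Emit:
apply_moves(delta_pos=[[0,0,1],[0,0,1],[0,0,0.9],[0,0,0.4],[0,0,0]], rot=[[0,0,0],[0,0,0],[0,0,0],[0,0,0],[0,0,0]], hand=[0.1,0.1,0.1,0.1,0.1])

```text
clock: 4.68
tcp_pos: [0.6811, 0.0064, 0.0182]
orientation: [0.0, 0.996, -0.087, -0.001]
force: [-0.3, -0.6, 0.9]
opening: 0.0481
gripper_force: 0.0
```

```bash
python3 - <<'E'
from h import *
go(.6815,.011,.005,-9.6)
E
```

```text
t 4.67 tcp [681.1   6.4  18.2] yaw -9.9 zaxis [-0.001 -0.001 -1.   ] shift units [-0.01 -0.15  0.44] turn units [ 0.01  0.01 -0.04]
```

Emit:
apply_moves(delta_pos=[[0,-0.15,0.25],[0,0,0.2],[0,0,0],[0,0,0],[0,0,0]], rot=[[0,0,0],[0,0,0],[0,0,0],[0,0,0],[0,0,0]], hand=[0.1,0.1,-1,-1,-1], squeeze=20)

```text
clock: 5.3
tcp_pos: [0.6827, 0.0118, 0.0054]
orientation: [0.0, 0.996, -0.086, 0.0]
force: [0.9, 0.3, 0.0]
opening: 0.0216
gripper_force: 0.0
```

Emit:
apply_moves(delta_pos=[[0,0,0],[0,0,-0.5],[0,0,-1],[0,0,-1],[0,0,-1]], rot=[[0,0,0],[0,0,0],[0,0,0],[0,0,0],[0,0,0]], hand=[-1,-1,-1,-1,-1])

```text
clock: 5.92
tcp_pos: [0.6826, 0.012, 0.1122]
orientation: [-0.0, 0.996, -0.086, 0.0]
force: [0.4, -0.3, -0.8]
opening: 0.0155
gripper_force: 20.0
```

```bash
python3 - <<'E'
from h import *
# tray: centre (.5143,.4075), long axis yaw ~1.6?
g=get_image("top")
k=blobs(mask(g,(105,150,60),(130,255,255)),1500)
for b in k: print(b.mean(0),rect(ray(g,b,.014)))
b=min(k,key=lambda b:b[:,0].mean());w=ray(g,b,.014);e=w[(abs(w[:,0]-.51)<.1)]
for sel in (e[:,1]<.36,e[:,1]>.45): q=e[sel];p=np.polyfit(q[:,0],q[:,1],1);print("edge",np.polyval(p,.514),np.degrees(np.arctan(p[0])))
t=np.radians(1.6);c=np.array([.514,.408]);r=lambda x,y:c+np.array([np.cos(t)*x-np.sin(t)*y,np.sin(t)*x+np.cos(t)*y])
print(r(.015,.055));go(*r(.015,.055),.12,1.6)
E
```

```text
[105.86601307 208.38888889] (array([514.3, 407.5]), array([242.9, 186.5]), 1.5)
[401.57352941 210.91176471] (array([ 490.7, -398. ]), array([197.4, 196.4]), 88.2)
edge 0.31583854165882436 1.6460414656183355
edge 0.49932528388873276 1.2097858076745276
[0.52745846 0.46339738]
t 5.97 tcp [685.2  12.2 116.8] yaw -9.9 zaxis [ 0.007  0.001 -1.   ] shift units [ -4.83 -15.18  -0.11] turn units [-0.01 -0.05 -1.44]
```

Emit:
apply_moves(delta_pos=[[0,0,0],[0,0,0],[-0.3,-0.95,0],[-0.3,-0.95,0],[-0.3,-0.95,0]], rot=[[0,0,-0.72],[0,0,-0.72],[0,0,0],[0,0,0],[0,0,0]], hand=[-1,-1,-1,-1,-1])

```text
clock: 6.6
tcp_pos: [0.6528, 0.0974, 0.1107]
orientation: [-0.0, 1.0, 0.014, 0.0]
force: [0.7, -0.4, -0.8]
opening: 0.0159
gripper_force: 20.0
```

Emit:
apply_moves(delta_pos=[[-0.3,-0.95,0],[-0.3,-0.95,0],[-0.3,-0.95,0],[-0.3,-0.95,0],[-0.3,-0.95,0]], rot=[[0,0,0],[0,0,0],[0,0,0],[0,0,0],[0,0,0]], hand=[-1,-1,-1,-1,-1])

```text
clock: 7.22
tcp_pos: [0.6037, 0.2387, 0.1107]
orientation: [-0.0, 1.0, 0.014, 0.0]
force: [-0.0, -0.3, -0.7]
opening: 0.0155
gripper_force: 20.0
```

Emit:
apply_moves(delta_pos=[[-0.3,-0.95,0],[-0.3,-0.95,0],[-0.3,-0.95,0],[-0.3,-0.95,0],[-0.3,-0.95,0]], rot=[[0,0,0],[0,0,0],[0,0,0],[0,0,0],[0,0,0]], hand=[-1,-1,-1,-1,-1])

```text
clock: 7.85
tcp_pos: [0.5547, 0.3798, 0.1107]
orientation: [-0.0, 1.0, 0.014, 0.0]
force: [1.4, -0.3, -1.3]
opening: 0.0159
gripper_force: 20.0
```

Emit:
apply_moves(delta_pos=[[-0.3,-0.95,0],[-0.3,-0.95,0],[0,0,0],[0,0,0],[0,0,0]], rot=[[0,0,0],[0,0,0],[0,0,0],[0,0,0],[0,0,0]], hand=[-1,-1,-1,-1,-1])

```text
clock: 8.48
tcp_pos: [0.5364, 0.4337, 0.1102]
orientation: [0.0, 1.0, 0.013, 0.0]
force: [0.7, -0.1, -0.5]
opening: 0.0158
gripper_force: 20.0
```

```bash
python3 - <<'E'
from h import *
go(.5275,.4635,.010,1.6)
g=get_image("top");cv2.imwrite("pics/t2.png",cv2.resize(g["color"][120:280,40:260,::-1],None,fx=3,fy=3))
E
```

```text
t 8.47 tcp [536.4 433.7 110.2] yaw 1.5 zaxis [ 0.001 -0.001 -1.   ] shift units [-0.27 -1.    3.34] turn units [ 0.01 -0.   -0.01]
```

View pics/t2.png

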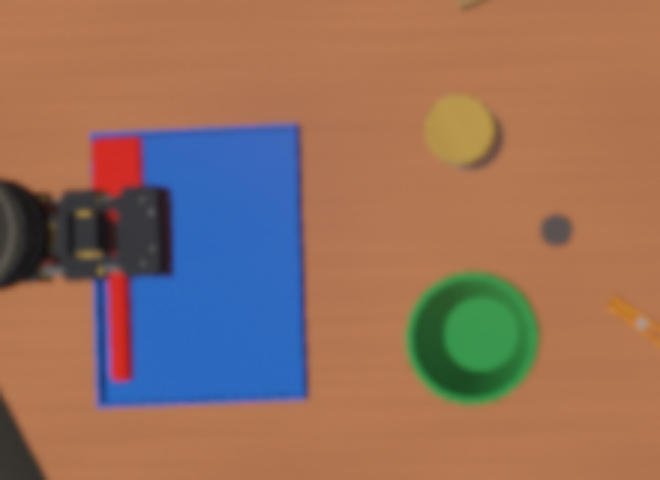

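The spatula is over the tray at px (120,260) in the crop and fits lengthwise. Lowering.

Emit:
apply_moves(delta_pos=[[-0.14,-0.5,0.3],[-0.13,-0.5,0.8],[0,0,0.9],[0,0,0.8],[0,0,0.2]], rot=[[0,0,0],[0,0,0],[0,0,0],[0,0,0],[0,0,0]], hand=[-1,-1,-1,-1,-1])

```text
clock: 9.15
tcp_pos: [0.5239, 0.4649, 0.0164]
orientation: [0.002, 1.0, 0.015, -0.002]
force: [-0.1, -0.7, -0.9]
opening: 0.0161
gripper_force: 20.0
```

```bash
python3 - <<'E'
from h import *
go(.5275,.4635,.010,1.6)
E
```

```text
t 9.15 tcp [523.9 464.9  16.4] yaw 1.7 zaxis [-0.004 -0.003 -1.   ] shift units [0.12 0.05 0.21] turn units [0.02 0.03 0.02]
```

Emit:
apply_moves(delta_pos=[[0,0,0.1],[0,0,0.1],[0,0,0],[0,0,0],[0,0,0]], rot=[[0,0,0],[0,0,0],[0,0,0],[0,0,0],[0,0,0]], hand=[-1,-1,-1,-0.2,-0.2])

```text
clock: 9.78
tcp_pos: [0.5267, 0.4654, 0.0148]
orientation: [-0.0, 1.0, 0.014, 0.0]
force: [0.0, 0.4, -0.3]
opening: 0.0323
gripper_force: 0.0
```

Emit:
apply_moves(delta_pos=[[0,0,-0.2],[0,0,-1],[0,0,-1],[0,0,-1],[0,0,-1]], rot=[[0,0,0],[0,0,0],[0,0,0],[0,0,0],[0,0,0]], hand=[-0.2,-0.2,-0.2,-0.1,-0.1])

```text
clock: 10.4
tcp_pos: [0.5264, 0.4652, 0.1418]
orientation: [-0.0, 1.0, 0.014, 0.0]
force: [-1.3, 0.1, 0.7]
opening: 0.0398
gripper_force: 0.0
```

```bash
python3 - <<'E'
from h import *
# middle bowl (.4475,-.165), pinch at +y rim r=.044
go(.4475,-.121,.13,0)
E
```

```text
t 10.4 tcp [526.4 465.2 141.8] yaw 1.6 zaxis [ 0.  0. -1.] shift units [-2.63 19.54  0.39] turn units [-0.  -0.   0.2]
```

Emit:
apply_moves(delta_pos=[[-0.13,0.98,0],[-0.13,0.98,0],[-0.13,0.98,0],[-0.13,0.98,0],[-0.13,0.98,0]], rot=[[0,0,0.2],[0,0,0],[0,0,0],[0,0,0],[0,0,0]], hand=[-0.1,-0.1,-0.1,-0.1,-0.1])

```text
clock: 11.02
tcp_pos: [0.5078, 0.3171, 0.1408]
orientation: [-0.0, 1.0, 0.0, 0.0]
force: [-0.7, -0.1, -0.3]
opening: 0.0398
gripper_force: 0.0
```

Emit:
apply_moves(delta_pos=[[-0.13,0.98,0],[-0.13,0.98,0],[-0.13,0.98,0],[-0.13,0.98,0],[-0.13,0.98,0]], rot=[[0,0,0],[0,0,0],[0,0,0],[0,0,0],[0,0,0]], hand=[-0.1,-0.1,-0.1,-0.1,-0.1])

```text
clock: 11.65
tcp_pos: [0.4884, 0.1701, 0.1408]
orientation: [-0.0, 1.0, 0.0, 0.001]
force: [0.8, -0.2, 0.5]
opening: 0.0395
gripper_force: 0.0
```

Emit:
apply_moves(delta_pos=[[-0.13,0.98,0],[-0.13,0.98,0],[-0.13,0.98,0],[-0.13,0.98,0],[-0.13,0.98,0]], rot=[[0,0,0],[0,0,0],[0,0,0],[0,0,0],[0,0,0]], hand=[-0.1,-0.1,-0.1,-0.1,-0.1])

```text
clock: 12.28
tcp_pos: [0.469, 0.0231, 0.1408]
orientation: [-0.0, 1.0, 0.0, 0.001]
force: [0.1, 0.4, -0.2]
opening: 0.0397
gripper_force: 0.0
```

Emit:
apply_moves(delta_pos=[[-0.13,0.98,0],[-0.13,0.98,0],[-0.13,0.98,0],[-0.13,0.98,0],[0,0,0]], rot=[[0,0,0],[0,0,0],[0,0,0],[0,0,0],[0,0,0]], hand=[-0.1,-0.1,-0.1,-0.1,-0.1])

```text
clock: 12.9
tcp_pos: [0.4532, -0.0957, 0.1407]
orientation: [0.0, 1.0, -0.002, 0.0]
force: [1.0, -0.0, -0.2]
opening: 0.0396
gripper_force: 0.0
```

```bash
python3 - <<'E'
from h import *
go(.4475,-.121,.036,0)
g=get_image("wrist");cv2.imwrite("pics/w2.png",g["color"][:,:,::-1])
for k in blobs(mask(g,(50,120,40),(80,255,255)),300):
    w=ray(g,k,.048);c,r=cv2.minEnclosingCircle((w*1000).astype(np.float32));print(k.mean(0),c,r)
g=get_image("top")
k=blobs(mask(g,(0,170,120),(4,255,255)),60)
for b in k: print("spat",rect(ray(g,b,.014)))
E
```

```text
t 12.9 tcp [453.2 -95.7 140.7] yaw -0.2 zaxis [ 0.001 -0.001 -1.   ] shift units [-0.19  0.84  3.49] turn units [ 0.01 -0.01 -0.03]
[ 28.00742115 212.39888683] (432.4320983886719, 145.4298095703125) 52.974369049072266
[328.95628415 191.77322404] (446.60076904296875, -169.10072326660156) 33.574554443359375
[344.13080169  13.24050633] (614.630615234375, -170.48257446289062) 25.556360244750977
spat (array([511.7, 465.6]), array([187.5,  30.6]), 0.2)
```

View pics/w2.png

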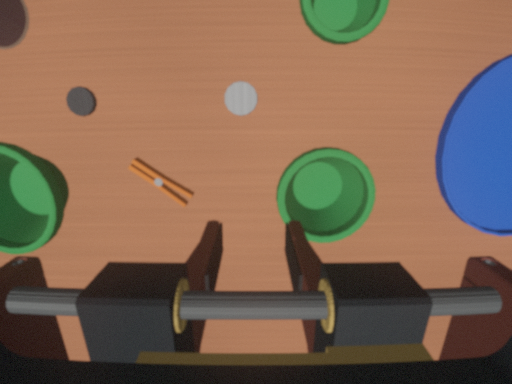

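The wrist view shows the middle bowl's rim at px 277–375, centre (326,195), and the peg at px (131,160)–(193,201). The mask lost the rim, so I'll cast those pixels directly.

```bash
python3 - <<'E'
from h import *
g=get_image("wrist")
print(ray(g,[[326,195],[277,195],[375,195],[326,148],[326,242]],.048),ray(g,[[131,160],[193,201],[161,181]],.012))
m=mask(g,(45,80,25),(85,255,255))
for k in blobs(m,300):
    w=ray(g,k,.048);c,r=cv2.minEnclosingCircle((w*1000).astype(np.float32));print(k.mean(0),c,r)
g=get_image("top")
for b in blobs(mask(g,(45,100,30),(85,255,255)),200):
    w=ray(g,b,.05);print(w.mean(0),rect(w))
E
```

```text
[[ 0.45131839 -0.16200347]
 [ 0.45131887 -0.11513549]
 [ 0.45129846 -0.2096818 ]
 [ 0.49621876 -0.1587144 ]
 [ 0.40153458 -0.16590506]] [[ 0.47852217  0.03687407]
 [ 0.43278876 -0.02653067]
 [ 0.45548042  0.00674583]]
[ 25.44636678 198.70588235] (442.14495849609375, 149.1498565673828) 60.90348815917969
[327.03546099 196.4893617 ] (448.1925964355469, -164.31214904785156) 47.84406661987305
[346.96172249  15.67464115] (616.9677124023438, -169.71633911132812) 36.271568298339844
[0.44741246 0.15355748] (array([447.8, 153.5]), array([110.4, 109.8]), 44.1)
[ 0.85222341 -0.35137097] (array([ 852. , -351.4]), array([47., 78.]), 11.0)
[ 0.62284065 -0.17093826] (array([ 622.8, -171.1]), array([68.7, 66. ]), 88.9)
```

Emit:
apply_moves(delta_pos=[[-0.18,0.81,0.3],[0,0,0.9],[0,0,0.9],[0,0,0.9],[0,0,0.3]], rot=[[0,0,0],[0,0,0],[0,0,0],[0,0,0],[0,0,0]], hand=[-0.1,-0.1,-0.1,-0.1,-0.1], squeeze=15)

```text
clock: 13.72
tcp_pos: [0.4474, -0.1166, 0.04]
orientation: [-0.0, 1.0, 0.001, -0.001]
force: [-0.7, 0.4, -0.1]
opening: 0.0395
gripper_force: 0.0
```

Emit:
apply_moves(delta_pos=[[0,0,0.15],[0,0,0],[0,0,0],[0,0,0],[0,0,0]], rot=[[0,0,0],[0,0,0],[0,0,0],[0,0,0],[0,0,0]], hand=[-0.1,-0.1,-0.1,-0.1,-0.1])

```text
clock: 14.35
tcp_pos: [0.4482, -0.118, 0.037]
orientation: [0.0, 1.0, 0.0, 0.0]
force: [-0.5, -0.5, 0.7]
opening: 0.0392
gripper_force: 0.0
```

```bash
python3 - <<'E'
from h import *
go(.448,-.120,.035,0)
g=get_image("wrist");cv2.imwrite("pics/w3.png",g["color"][:,:,::-1])
E
```

```text
t 14.35 tcp [ 448.2 -118.    37. ] yaw 0.0 zaxis [ 0.001 -0.    -1.   ] shift units [-0.01  0.07  0.07] turn units [ 0. -0.  0.]
```

View pics/w3.png

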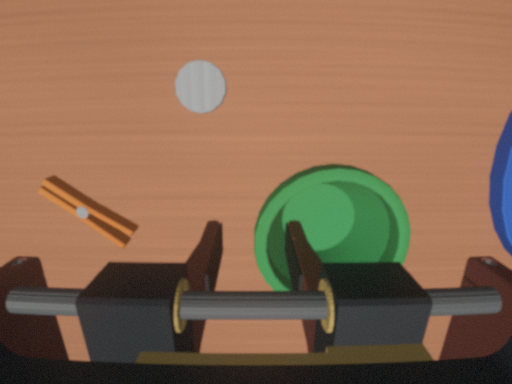

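The right finger is inside the rim at px (295,250) and the left finger is outside. Closing, then a lift.

Emit:
apply_moves(delta_pos=[[0,0.05,0.07],[0,0,0],[0,0,0],[0,0,0],[0,0,0]], rot=[[0,0,0],[0,0,0],[0,0,0],[0,0,0],[0,0,0]], hand=[-0.1,-1,-1,-1,-1])

```text
clock: 15.02
tcp_pos: [0.448, -0.1194, 0.0346]
orientation: [0.0, 1.0, 0.0, -0.0]
force: [0.2, -0.1, -1.1]
opening: 0.0076
gripper_force: 14.9
```

Emit:
apply_moves(delta_pos=[[0,0,0],[0,0,-0.5],[0,0,-1],[0,0,-1],[0,0,-1]], rot=[[0,0,0],[0,0,0],[0,0,0],[0,0,0],[0,0,0]], hand=[-1,-1,-1,-1,-1])

```text
clock: 15.65
tcp_pos: [0.448, -0.1193, 0.1415]
orientation: [0.0, 1.0, 0.0, 0.0]
force: [1.3, -0.2, -0.4]
opening: 0.0077
gripper_force: 14.9
```

```bash
python3 - <<'E'
from h import *
# bowl centre local (-.005,-.038) ; tray c (.514,.408) yaw 1.5 ; tcp 44mm +y of bowl
go(.510,.370+.044,.14,0)
E
```

```text
t 15.65 tcp [ 448.  -119.3  141.5] yaw 0.0 zaxis [ 0.001 -0.    -1.   ] shift units [  2.07 -17.78   0.05] turn units [ 0.   -0.01  0.  ]
```

Emit:
apply_moves(delta_pos=[[0.11,-0.98,0],[0.11,-0.98,0],[0.11,-0.98,0],[0.11,-0.98,0],[0.11,-0.98,0]], rot=[[0,0,0],[0,0,0],[0,0,0],[0,0,0],[0,0,0]], hand=[-1,-1,-1,-1,-1])

```text
clock: 16.27
tcp_pos: [0.4646, 0.0286, 0.1406]
orientation: [0.0, 1.0, 0.0, 0.001]
force: [0.1, 1.0, 0.1]
opening: 0.0075
gripper_force: 14.9
```

Emit:
apply_moves(delta_pos=[[0.11,-0.98,0],[0.11,-0.98,0],[0.11,-0.98,0],[0.11,-0.98,0],[0.11,-0.98,0]], rot=[[0,0,0],[0,0,0],[0,0,0],[0,0,0],[0,0,0]], hand=[-1,-1,-1,-1,-1])

```text
clock: 16.9
tcp_pos: [0.481, 0.1755, 0.1406]
orientation: [-0.0, 1.0, 0.0, 0.0]
force: [0.3, 0.6, -1.5]
opening: 0.0074
gripper_force: 14.9
```

Emit:
apply_moves(delta_pos=[[0.11,-0.98,0],[0.11,-0.98,0],[0.11,-0.98,0],[0.11,-0.98,0],[0.11,-0.98,0]], rot=[[0,0,0],[0,0,0],[0,0,0],[0,0,0],[0,0,0]], hand=[-1,-1,-1,-1,-1])

```text
clock: 17.52
tcp_pos: [0.4974, 0.3225, 0.1407]
orientation: [-0.0, 1.0, 0.0, 0.0]
force: [0.4, -1.2, -0.2]
opening: 0.007
gripper_force: 14.9
```

Emit:
apply_moves(delta_pos=[[0.11,-0.98,0],[0.11,-0.98,0],[0.11,-0.98,0],[0,0,0],[0,0,0]], rot=[[0,0,0],[0,0,0],[0,0,0],[0,0,0],[0,0,0]], hand=[-1,-1,-1,-1,-1])

```text
clock: 18.15
tcp_pos: [0.5072, 0.4088, 0.1399]
orientation: [0.0, 1.0, 0.0, 0.0]
force: [-0.2, -1.2, 0.2]
opening: 0.0077
gripper_force: 15.0
```

```bash
python3 - <<'E'
from h import *
go(.510,.414,.040,0)
g=get_image("top");cv2.imwrite("pics/t3.png",cv2.resize(g["color"][120:280,40:260,::-1],None,fx=3,fy=3))
E
```

```text
t 18.15 tcp [507.2 408.8 139.9] yaw 0.0 zaxis [ 0.    -0.001 -1.   ] shift units [ 0.09 -0.17  3.33] turn units [ 0.01 -0.    0.  ]
```

View pics/t3.png

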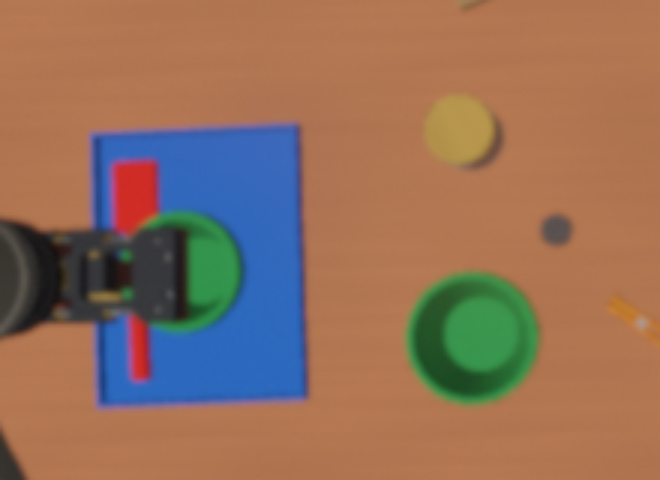

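The crop shows the spatula flat inside the tray with its head at px x 113–158. The bowl hangs clear beside it, and I'll place it 6 mm nearer the spatula to centre the gap.

Emit:
apply_moves(delta_pos=[[0.09,-0.37,0.3],[0,0,0.9],[0,0,0.9],[0,0,0.9],[0,0,0.2]], rot=[[0,0,0],[0,0,0],[0,0,0],[0,0,0],[0,0,0]], hand=[-1,-1,-1,-1,-1])

```text
clock: 18.82
tcp_pos: [0.5088, 0.4198, 0.0412]
orientation: [0.001, 1.0, 0.0, -0.001]
force: [0.0, 0.5, 0.1]
opening: 0.0075
gripper_force: 15.0
```

Emit:
apply_moves(delta_pos=[[0,0,0.1],[0,0,0.07],[0,0,0],[0,0,0],[0,0,0]], rot=[[0,0,0],[0,0,0],[0,0,0],[0,0,0],[0,0,0]], hand=[-1,-1,-1,-1,-1])

```text
clock: 19.45
tcp_pos: [0.51, 0.4211, 0.0388]
orientation: [-0.0, 1.0, 0.0, 0.0]
force: [0.3, 0.3, -1.0]
opening: 0.0075
gripper_force: 15.0
```

```bash
python3 - <<'E'
from h import *
go(.510,.420,.039,0)
E
```

```text
t 19.45 tcp [510.  421.1  38.8] yaw 0.0 zaxis [ 0.  0. -1.] shift units [ 0.    0.04 -0.01] turn units [-0. -0.  0.]
```

Emit:
apply_moves(delta_pos=[[0,0,0],[0,0,0],[0,0,0],[0,0,-0.5],[0,0,-1]], rot=[[0,0,0],[0,0,0],[0,0,0],[0,0,0],[0,0,0]], hand=[-0.4,-0.4,-0.4,-0.4,-0.4])

```text
clock: 20.08
tcp_pos: [0.5093, 0.4204, 0.0836]
orientation: [0.001, 1.0, 0.0, -0.001]
force: [0.5, -0.3, 0.8]
opening: 0.0264
gripper_force: 0.0
```

Emit:
apply_moves(delta_pos=[[0,0,-1],[0,0,-1],[0,0,-1],[0,0,-0.5],[0,0,0]], rot=[[0,0,0],[0,0,0],[0,0,0],[0,0,0],[0,0,0]], hand=[-0.4,-0.4,1,1,1])

```text
clock: 20.7
tcp_pos: [0.5103, 0.4214, 0.1898]
orientation: [-0.001, 1.0, 0.0, 0.001]
force: [-0.3, 0.6, -0.1]
opening: 0.0528
gripper_force: 0.0
```

```bash
python3 - <<'E'
from h import *
go(.58,.159,.20,0)
E
```

```text
t 20.7 tcp [510.3 421.4 189.8] yaw 0.0 zaxis [ 0.002  0.002 -1.   ] shift units [ 2.32  8.75 -0.34] turn units [-0.01 -0.01  0.  ]
```

Emit:
apply_moves(delta_pos=[[0.26,0.97,0],[0.26,0.97,0],[0.26,0.97,0],[0.26,0.97,0],[0.26,0.97,0]], rot=[[0,0,0],[0,0,0],[0,0,0],[0,0,0],[0,0,0]], hand=[1,1,1,1,1])

```text
clock: 21.32
tcp_pos: [0.5483, 0.274, 0.1868]
orientation: [0.001, 1.0, 0.0, -0.001]
force: [-0.5, -0.1, 0.4]
opening: 0.0879
gripper_force: 0.0
```

Emit:
apply_moves(delta_pos=[[0.26,0.97,0],[0.26,0.97,0],[0.26,0.97,0],[0.26,0.97,0],[0,0,0]], rot=[[0,0,0],[0,0,0],[0,0,0],[0,0,0],[0,0,0]], hand=[1,1,1,1,1])

```text
clock: 21.95
tcp_pos: [0.5802, 0.1557, 0.1869]
orientation: [0.001, 1.0, -0.002, -0.001]
force: [-0.2, -0.9, -0.1]
opening: 0.0879
gripper_force: 0.0
```

```bash
python3 - <<'E'
from h import *
g=get_image("wrist");cv2.imwrite("pics/w4.png",g["color"][:,:,::-1])
for k in blobs(mask(g,(20,120,100),(32,255,255)),300):
    w=ray(g,k,.07);c,r=cv2.minEnclosingCircle((w*1000).astype(np.float32));print(k.mean(0),c,r,rect(w))
go(.626,.159,.1,0)
E
```

```text
[252.80984952 140.00957592] (626.3092651367188, 160.11676025390625) 28.614986419677734 (array([624.8, 161.1]), array([56.7, 52.5]), 63.8)
[409.31446541 304.06289308] (426.9873046875, -32.63023376464844) 42.60991287231445 (array([427.3, -34.2]), array([84.8, 29.3]), 16.9)
t 22.0 tcp [579.7 158.  187.2] yaw -0.1 zaxis [-0.002 -0.001 -1.   ] shift units [ 1.54 -0.03  2.91] turn units [ 0.01  0.01 -0.01]
```

View pics/w4.png

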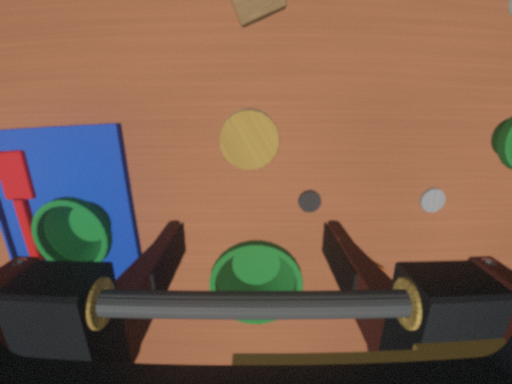

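The jar lid is at px (249,140), which casts to (626,160) mm at z = 70 mm, matching the first measurement. The spatula and middle bowl sit well in the oblong tray. Approaching the jar.

Emit:
apply_moves(delta_pos=[[0.77,-0.02,0.4],[0.77,-0.02,0.6],[0,0,0.9],[0,0,0.9],[0,0,0]], rot=[[0,0,0],[0,0,0],[0,0,0],[0,0,0],[0,0,0]], hand=[1,1,1,1,1])

```text
clock: 22.62
tcp_pos: [0.6239, 0.1616, 0.1017]
orientation: [0.0, 1.0, 0.001, -0.003]
force: [-0.1, 0.5, 0.2]
opening: 0.0882
gripper_force: 0.0
```

```bash
python3 - <<'E'
from h import *
go(.626,.160,.016,0)
E
```

```text
t 22.62 tcp [623.9 161.6 101.7] yaw 0.2 zaxis [-0.005 -0.001 -1.   ] shift units [0.07 0.05 2.86] turn units [0.   0.04 0.02]
```

Emit:
apply_moves(delta_pos=[[0.03,0,0.7],[0,0,0.7],[0,0,0.7],[0,0,0.4],[0,0,0]], rot=[[0,0,0],[0,0,0],[0,0,0],[0,0,0],[0,0,0]], hand=[1,1,1,1,1], squeeze=30)

```text
clock: 23.25
tcp_pos: [0.6265, 0.1601, 0.0281]
orientation: [0.0, 1.0, 0.0, -0.001]
force: [0.3, -0.7, 0.3]
opening: 0.0876
gripper_force: 0.0
```

Emit:
apply_moves(delta_pos=[[0,0,0.1],[0,0,0],[0,0,0],[0,0,0],[0,0,0]], rot=[[0,0,0],[0,0,0],[0,0,0],[0,0,0],[0,0,0]], hand=[1,1,0.3,0.2,-0.5])

```text
clock: 23.88
tcp_pos: [0.6274, 0.1602, 0.0266]
orientation: [0.0, 1.0, 0.0, 0.0]
force: [0.6, 1.0, 2.4]
opening: 0.0613
gripper_force: 24.3
```

```bash
python3 - <<'E'
from h import *
go(.626,.160,.016,0);s=get_state();print(s["opening"],s["gripper_force"],s["force"])
E
```

```text
t 23.88 tcp [627.4 160.2  26.6] yaw 0.0 zaxis [ 0. -0. -1.] shift units [-0.05  0.01  0.35] turn units [ 0. -0.  0.]
0.061280121132204525 24.327147686854005 [0.60531124 0.98927779 2.42562115]
```

Emit:
apply_moves(delta_pos=[[0,0,0],[0,0,0],[0,0,-0.3],[0,0,-0.5],[0,0,-0.7]], rot=[[0,0,0],[0,0,0],[0,0,0],[0,0,0],[0,0,0]], hand=[-1,-1,-1,-1,-1])

```text
clock: 24.5
tcp_pos: [0.627, 0.1602, 0.0724]
orientation: [0.0, 1.0, 0.0, -0.0]
force: [0.2, -0.5, -2.3]
opening: 0.0614
gripper_force: 30.0
```

Emit:
apply_moves(delta_pos=[[0,0,-0.7],[0,0,-0.7],[0,0,-0.7],[0,0,-0.4],[0,0,0]], rot=[[0,0,0],[0,0,0],[0,0,0],[0,0,0],[0,0,0]], hand=[-1,-1,-1,-1,-1])

```text
clock: 25.12
tcp_pos: [0.6279, 0.1605, 0.1478]
orientation: [-0.0, 1.0, 0.0, 0.001]
force: [0.2, 0.2, -2.2]
opening: 0.0614
gripper_force: 30.0
```

```bash
python3 - <<'E'
from h import *
# round tray centre (.491,-.398): jar at +50 x
go(.541,-.398,.14,0);print(get_state()["joint_positions"])
E
```

```text
t 25.12 tcp [627.9 160.5 147.8] yaw 0.0 zaxis [ 0.002  0.001 -1.   ] shift units [-2.9  18.62  0.26] turn units [-0.   -0.01  0.  ]
[-0.17694536  0.51696114 -0.23371576  1.68118986  0.14064297  0.9577428
 -2.03244739]
```

Emit:
apply_moves(delta_pos=[[-0.06,0.4,0],[-0.11,0.7,0],[-0.15,0.95,0],[-0.15,0.95,0],[-0.15,0.95,0]], rot=[[0,0,0],[0,0,0],[0,0,0],[0,0,0],[0,0,0]], hand=[-1,-1,-1,-1,-1])

```text
clock: 25.75
tcp_pos: [0.6077, 0.0385, 0.1457]
orientation: [0.001, 1.0, -0.001, -0.001]
force: [0.7, 0.2, -2.2]
opening: 0.0611
gripper_force: 30.0
```

Emit:
apply_moves(delta_pos=[[-0.15,0.95,0],[-0.15,0.95,0],[-0.15,0.95,0],[-0.15,0.95,0],[-0.15,0.95,0]], rot=[[0,0,0],[0,0,0],[0,0,0],[0,0,0],[0,0,0]], hand=[-1,-1,-1,-1,-1])

```text
clock: 26.38
tcp_pos: [0.5848, -0.1037, 0.1458]
orientation: [0.0, 1.0, -0.001, -0.001]
force: [0.3, 0.5, -2.5]
opening: 0.0612
gripper_force: 30.0
```

Emit:
apply_moves(delta_pos=[[-0.15,0.95,0],[-0.15,0.95,0],[-0.15,0.95,0],[-0.15,0.95,0],[-0.15,0.95,0]], rot=[[0,0,0],[0,0,0],[0,0,0],[0,0,0],[0,0,0]], hand=[-1,-1,-1,-1,-1])

```text
clock: 27.0
tcp_pos: [0.5619, -0.2459, 0.1458]
orientation: [0.0, 1.0, -0.001, -0.001]
force: [-0.1, 0.1, -2.6]
opening: 0.0613
gripper_force: 30.0
```

Emit:
apply_moves(delta_pos=[[-0.15,0.95,0],[-0.15,0.95,0],[-0.15,0.95,0],[-0.15,0.95,0],[-0.08,0.5,0]], rot=[[0,0,0],[0,0,0],[0,0,0],[0,0,0],[0,0,0]], hand=[-1,-1,-1,-1,-1])

```text
clock: 27.62
tcp_pos: [0.541, -0.3754, 0.1458]
orientation: [0.0, 1.0, -0.002, -0.001]
force: [0.1, 0.5, -2.0]
opening: 0.0615
gripper_force: 30.0
```

```bash
python3 - <<'E'
from h import *
go(.541,-.398,.031,0);g=get_image("top");cv2.imwrite("pics/t4.png",cv2.resize(g["color"][120:280,280:500,::-1],None,fx=3,fy=3))
E
```

```text
t 27.62 tcp [ 541.  -375.4  145.8] yaw -0.2 zaxis [-0.002 -0.001 -1.   ] shift units [0.   0.75 3.83] turn units [ 0.    0.01 -0.02]
```

View pics/t4.png

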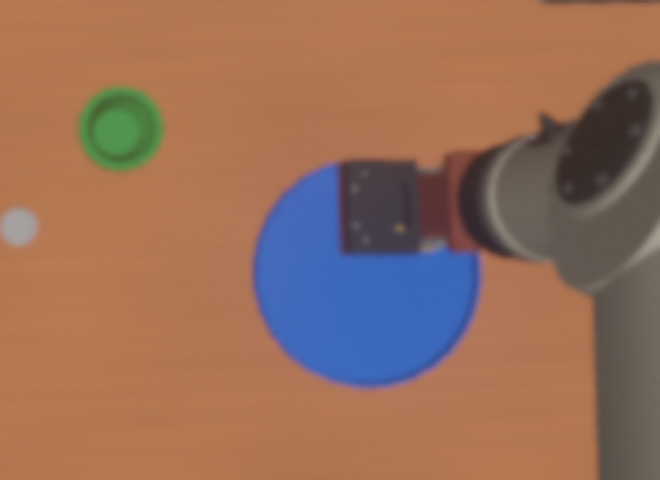

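The jar hangs above the round tray, gripper at px (380,205) and tray centre at (367,275) in the crop. I'll settle over the spot, then lower in small steps.

Emit:
apply_moves(delta_pos=[[0,0.35,0],[0,0.3,0.3],[0,0,0.6],[0,0,0.6],[0,0,0.3]], rot=[[0,0,0],[0,0,0],[0,0,0],[0,0,0],[0,0,0]], hand=[-1,-1,-1,-1,-1])

```text
clock: 28.3
tcp_pos: [0.5428, -0.3903, 0.0901]
orientation: [-0.001, 1.0, 0.001, -0.001]
force: [-0.3, -0.1, -3.0]
opening: 0.0614
gripper_force: 30.0
```

Emit:
apply_moves(delta_pos=[[0,0,0.4],[0,0,0.4],[0,0,0.4],[0,0,0],[0,0,0]], rot=[[0,0,0],[0,0,0],[0,0,0],[0,0,0],[0,0,0]], hand=[-1,-1,-1,-1,-1])

```text
clock: 28.92
tcp_pos: [0.5438, -0.392, 0.0568]
orientation: [0.0, 1.0, 0.0, 0.0]
force: [0.8, -0.5, -2.5]
opening: 0.061
gripper_force: 30.0
```

```bash
python3 - <<'E'
from h import *
go(.541,-.398,.031,0)
E
```

```text
t 28.93 tcp [ 543.8 -392.    56.8] yaw 0.0 zaxis [ 0.001 -0.    -1.   ] shift units [-0.09  0.2   0.86] turn units [ 0. -0.  0.]
```

Emit:
apply_moves(delta_pos=[[-0.09,0.2,0.2],[0,0,0.3],[0,0,0.25],[0,0,0.05],[0,0,0]], rot=[[0,0,0],[0,0,0],[0,0,0],[0,0,0],[0,0,0]], hand=[-1,-1,-1,-1,-1])

```text
clock: 29.55
tcp_pos: [0.5409, -0.3976, 0.0323]
orientation: [-0.0, 1.0, 0.0, -0.0]
force: [0.8, 0.2, -2.5]
opening: 0.0607
gripper_force: 30.0
```

Emit:
apply_moves(delta_pos=[[0,0,0.04],[0,0,0],[0,0,0],[0,0,0],[0,0,0]], rot=[[0,0,0],[0,0,0],[0,0,0],[0,0,0],[0,0,0]], hand=[-1,-1,-1,-1,-1])

```text
clock: 30.18
tcp_pos: [0.5409, -0.3977, 0.0313]
orientation: [0.0, 1.0, 0.0, 0.0]
force: [0.0, -0.3, -3.1]
opening: 0.0611
gripper_force: 30.0
```

Emit:
apply_moves(delta_pos=[[0,0,0.03],[0,0,0],[0,0,0],[0,0,0],[0,0,0]], rot=[[0,0,0],[0,0,0],[0,0,0],[0,0,0],[0,0,0]], hand=[-1,-1,-1,-1,-1])

```text
clock: 30.8
tcp_pos: [0.541, -0.3978, 0.0307]
orientation: [0.0, 1.0, 0.0, 0.0]
force: [-2.1, 1.1, 3.2]
opening: 0.0615
gripper_force: 30.0
```

Contact shows in the force (+3 N), so the jar stands on the floor. Releasing and rising.

Emit:
apply_moves(delta_pos=[[0,0,0],[0,0,0],[0,0,0],[0,0,0],[0,0,-0.5]], rot=[[0,0,0],[0,0,0],[0,0,0],[0,0,0],[0,0,0]], hand=[0.6,0.8,0.8,0.8,0.8])

```text
clock: 31.42
tcp_pos: [0.54, -0.3971, 0.0447]
orientation: [-0.001, 1.0, 0.0, -0.001]
force: [0.3, -1.1, -0.6]
opening: 0.0789
gripper_force: 0.0
```

Emit:
apply_moves(delta_pos=[[0,0,-0.9],[0,0,-0.9],[0,0,-0.9],[0,0,-0.6],[0,0,0]], rot=[[0,0,0],[0,0,0],[0,0,0],[0,0,0],[0,0,0]], hand=[0.8,0.8,0.8,0.8,-0.1])

```text
clock: 32.05
tcp_pos: [0.5418, -0.3983, 0.1463]
orientation: [0.001, 1.0, 0.0, 0.001]
force: [0.5, 0.3, -0.5]
opening: 0.0722
gripper_force: 0.0
```

```bash
python3 - <<'E'
from h import *
# small bowl, grip at -y side r=.034
go(.58,-.205,.14,0)
E
```

```text
t 32.05 tcp [ 541.8 -398.3  146.3] yaw 0.0 zaxis [ 0.003 -0.002 -1.   ] shift units [ 1.27 -6.44  0.21] turn units [ 0.01 -0.02  0.  ]
```

Emit:
apply_moves(delta_pos=[[0.18,-0.9,0],[0.18,-0.9,0],[0.18,-0.9,0],[0.18,-0.9,0],[0.18,-0.9,0]], rot=[[0,0,0],[0,0,0],[0,0,0],[0,0,0],[0,0,0]], hand=[-0.1,-0.1,-0.1,-0.1,-0.1])

```text
clock: 32.67
tcp_pos: [0.5671, -0.2616, 0.143]
orientation: [-0.0, 1.0, 0.0, -0.001]
force: [0.5, 0.4, 1.0]
opening: 0.0395
gripper_force: 0.0
```

Emit:
apply_moves(delta_pos=[[0.18,-0.9,0],[0.18,-0.9,0],[0,0,0],[0,0,0],[0,0,0]], rot=[[0,0,0],[0,0,0],[0,0,0],[0,0,0],[0,0,0]], hand=[-0.1,-0.1,-0.1,-0.1,-0.1])

```text
clock: 33.3
tcp_pos: [0.578, -0.2104, 0.144]
orientation: [0.0, 1.0, -0.001, -0.0]
force: [-0.4, 1.2, 0.7]
opening: 0.0399
gripper_force: 0.0
```

```bash
python3 - <<'E'
from h import *
g=get_image("wrist");cv2.imwrite("pics/w5.png",g["color"][:,:,::-1])
for k in blobs(mask(g,(45,80,25),(85,255,255)),300):
    w=ray(g,k,.04);c,r=cv2.minEnclosingCircle((w*1000).astype(np.float32));print(k.mean(0),c,r,rect(w))
go(.623,-.205,.028,0)
g=get_image("top")
for k in blobs(mask(g,(20,120,100),(32,255,255)),60)+blobs(mask(g,(45,100,30),(85,255,255)),200): print(rect(ray(g,k,.06)))
E
```

```text
[214.5        140.40909091] (624.62158203125, -173.3266143798828) 37.00955581665039 (array([ 624.8, -173.2]), array([73. , 73.2]), 89.9)
t 33.35 tcp [ 578.1 -210.2  144.1] yaw -0.1 zaxis [-0. -0. -1.] shift units [ 1.5  -0.17  3.87] turn units [ 0.    0.   -0.01]
(array([793.8, 642.9]), array([130.7,  63. ]), 52.0)
(array([448.5, 151.9]), array([109.2, 108.7]), 44.1)
(array([511.6, 373. ]), array([91.9, 87.9]), 89.1)
(array([ 848.5, -347.3]), array([46.5, 76.5]), 11.2)
```

View pics/w5.png

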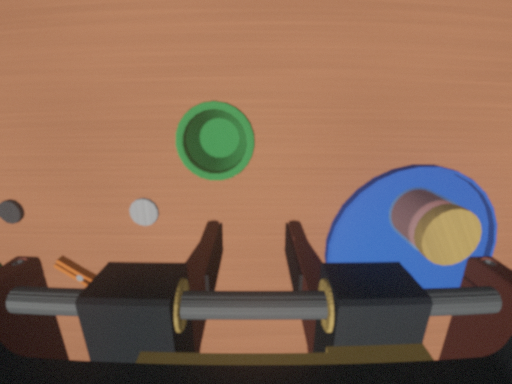

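The small bowl is at px (215,140), which casts to (624,-173) mm with r = 37 mm, as it should be. The jar stands upright in the round tray at px (435,230).

Emit:
apply_moves(delta_pos=[[0.77,-0.06,0],[0.76,-0.06,0.4],[0,0,0.9],[0,0,0.8],[0,0,0]], rot=[[0,0,0],[0,0,0],[0,0,0],[0,0,0],[0,0,0]], hand=[-0.1,-0.1,-0.1,-0.1,-0.1], squeeze=15)

```text
clock: 34.02
tcp_pos: [0.6228, -0.2053, 0.0794]
orientation: [-0.0, 1.0, -0.0, -0.002]
force: [-0.0, -0.1, 0.0]
opening: 0.039
gripper_force: 0.0
```

```bash
python3 - <<'E'
from h import *
go(.624,-.2065,.028,0)
E
```

```text
t 34.02 tcp [ 622.8 -205.3   79.4] yaw -0.0 zaxis [-0.004  0.001 -1.   ] shift units [0.04 0.04 1.71] turn units [-0.01  0.03 -0.  ]
```

Emit:
apply_moves(delta_pos=[[0,0.04,0.6],[0,0,0.6],[0,0,0.45],[0,0,0],[0,0,0]], rot=[[0,0,0],[0,0,0],[0,0,0],[0,0,0],[0,0,0]], hand=[-0.1,-0.1,-0.1,-0.1,-0.1])

```text
clock: 34.65
tcp_pos: [0.6248, -0.2063, 0.0321]
orientation: [0.0, 1.0, 0.0, 0.0]
force: [0.1, -0.2, -0.2]
opening: 0.0395
gripper_force: 0.0
```

```bash
python3 - <<'E'
from h import *
go(.624,-.2065,.028,0)
E
```

```text
t 34.65 tcp [ 624.8 -206.3   32.1] yaw 0.0 zaxis [ 0. -0. -1.] shift units [-0.03  0.01  0.14] turn units [ 0. -0.  0.]
```

Emit:
apply_moves(delta_pos=[[0,0,0.13],[0,0,0],[0,0,0],[0,0,0],[0,0,0]], rot=[[0,0,0],[0,0,0],[0,0,0],[0,0,0],[0,0,0]], hand=[-0.1,-0.1,-1,-1,-1])

```text
clock: 35.28
tcp_pos: [0.6245, -0.2063, 0.0281]
orientation: [0.0, 1.0, 0.0, 0.0]
force: [-1.5, -0.8, -0.2]
opening: 0.0131
gripper_force: 0.0
```

Emit:
apply_moves(delta_pos=[[0,0,0],[0,0,-0.5],[0,0,-1],[0,0,-1],[0,0,-1]], rot=[[0,0,0],[0,0,0],[0,0,0],[0,0,0],[0,0,0]], hand=[-1,-1,-1,-1,-1])

```text
clock: 35.9
tcp_pos: [0.6247, -0.2063, 0.135]
orientation: [0.0, 1.0, 0.0, 0.0]
force: [0.5, -0.7, 0.1]
opening: 0.0093
gripper_force: 14.4
```

```bash
python3 - <<'E'
from h import *
go(.455,-.394,.14,0)
E
```

```text
t 35.9 tcp [ 624.7 -206.3  135. ] yaw 0.0 zaxis [ 0.001 -0.    -1.   ] shift units [-5.66  6.26 -0.17] turn units [ 0.   -0.01  0.  ]
```

Emit:
apply_moves(delta_pos=[[-0.7,0.77,0],[-0.7,0.77,0],[-0.7,0.77,0],[-0.7,0.77,0],[-0.7,0.77,0]], rot=[[0,0,0],[0,0,0],[0,0,0],[0,0,0],[0,0,0]], hand=[-1,-1,-1,-1,-1])

```text
clock: 36.52
tcp_pos: [0.519, -0.3227, 0.1341]
orientation: [0.0, 1.0, 0.0, 0.001]
force: [0.0, 0.4, -0.1]
opening: 0.0095
gripper_force: 14.4
```

Emit:
apply_moves(delta_pos=[[-0.7,0.77,0],[-0.7,0.77,0],[-0.7,0.77,0],[0,0,0],[0,0,0]], rot=[[0,0,0],[0,0,0],[0,0,0],[0,0,0],[0,0,0]], hand=[-1,-1,-1,-1,-1])

```text
clock: 37.15
tcp_pos: [0.4575, -0.3905, 0.1336]
orientation: [-0.0, 1.0, 0.001, 0.001]
force: [0.2, 0.3, -0.3]
opening: 0.009
gripper_force: 14.4
```

```bash
python3 - <<'E'
from h import *
go(.455,-.394,.0325,0)
g=get_image("wrist");cv2.imwrite("pics/w6.png",g["color"][:,:,::-1])
E
```

```text
t 37.15 tcp [ 457.5 -390.5  133.6] yaw 0.1 zaxis [ 0.001  0.    -1.   ] shift units [-0.08  0.12  3.37] turn units [-0.   -0.01  0.01]
```

View pics/w6.png

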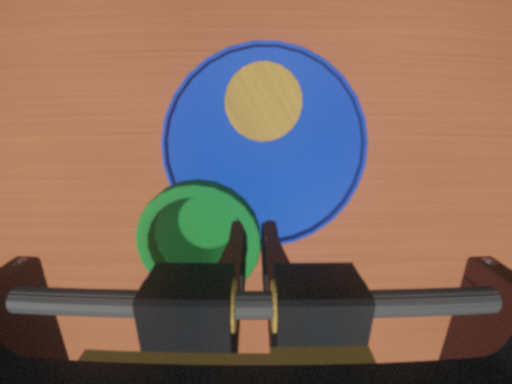

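The bowl hangs level at px (197,235), and the jar is upright at (263,102) inside the tray ring. Lowering.

Emit:
apply_moves(delta_pos=[[-0.08,0.1,0.3],[0,0,0.9],[0,0,0.9],[0,0,0.8],[0,0,0.2]], rot=[[0,0,0],[0,0,0],[0,0,0],[0,0,0],[0,0,0]], hand=[-1,-1,-1,-1,-1])

```text
clock: 37.83
tcp_pos: [0.4534, -0.3928, 0.0379]
orientation: [-0.001, 1.0, 0.001, -0.001]
force: [0.3, -0.1, -0.1]
opening: 0.0088
gripper_force: 14.4
```

Emit:
apply_moves(delta_pos=[[0,0,0.1],[0,0,0],[0,0,0],[0,0,0],[0,0,0]], rot=[[0,0,0],[0,0,0],[0,0,0],[0,0,0],[0,0,0]], hand=[-1,-1,-1,-1,-1])

```text
clock: 38.45
tcp_pos: [0.4543, -0.3943, 0.0373]
orientation: [0.0, 1.0, 0.0, 0.0]
force: [0.6, -0.2, -1.5]
opening: 0.0094
gripper_force: 14.4
```

```bash
python3 - <<'E'
from h import *
go(.455,-.394,.0325,0)
E
```

```text
t 38.45 tcp [ 454.3 -394.3   37.3] yaw 0.0 zaxis [ 0. -0. -1.] shift units [ 0.02 -0.01  0.16] turn units [ 0. -0.  0.]
```

Emit:
apply_moves(delta_pos=[[0,0,0.1],[0,0,0.06],[0,0,0],[0,0,0],[0,0,0]], rot=[[0,0,0],[0,0,0],[0,0,0],[0,0,0],[0,0,0]], hand=[-1,-1,-1,-0.5,-0.4])

```text
clock: 39.08
tcp_pos: [0.4542, -0.3941, 0.0322]
orientation: [-0.0, 1.0, 0.0, 0.0]
force: [-0.3, -0.0, -1.2]
opening: 0.0248
gripper_force: 0.0
```

Emit:
apply_moves(delta_pos=[[0,0,0],[0,0,-0.5],[0,0,-1],[0,0,-1],[0,0,-1]], rot=[[0,0,0],[0,0,0],[0,0,0],[0,0,0],[0,0,0]], hand=[-0.4,-0.4,-0.4,-0.4,-0.4])

```text
clock: 39.7
tcp_pos: [0.4544, -0.3943, 0.1393]
orientation: [0.0, 1.0, 0.0, 0.0]
force: [-0.4, 0.1, -0.4]
opening: 0.0264
gripper_force: 0.0
```

```bash
python3 - <<'E'
from h import *
go(.455,.006,.12,54);print(get_state()["joint_positions"])
go(.455,.006,.12,-126)
E
```

```text
t 39.7 tcp [ 454.4 -394.3  139.3] yaw 0.0 zaxis [ 0.001 -0.001 -1.   ] shift units [10.81 -7.83  0.64] turn units [ 0.01 -0.   -6.75]
[ 0.70628827  0.44991272 -0.12410025  1.8082709   0.06955604  0.88646195
 -1.01979027]
t 39.7 tcp [ 454.4 -394.3  139.3] yaw 0.0 zaxis [ 0.001 -0.001 -1.   ] shift units [-10.81   7.83   0.64] turn units [-0.000e+00 -1.000e-02  1.575e+01]
```

Emit:
apply_moves(delta_pos=[[0,-0.96,0],[0,-0.96,0],[0,-0.96,0],[0,-0.96,0],[0,-0.96,0]], rot=[[0,0,0],[0,0,0],[0,0,0],[0,0,0],[0,0,0]], hand=[-0.4,-0.4,-0.4,-0.4,-0.4])

```text
clock: 40.33
tcp_pos: [0.4544, -0.2494, 0.1383]
orientation: [0.0, 1.0, 0.0, 0.001]
force: [-0.2, 0.1, 0.6]
opening: 0.0265
gripper_force: 0.0
```

Emit:
apply_moves(delta_pos=[[0,-0.96,0],[0,-0.96,0],[0,-0.96,0],[0,-0.96,0],[0,0,0]], rot=[[0,0,0],[0,0,0],[0,0,0],[0,0,0],[0,0,0]], hand=[-0.4,-0.4,-0.4,-0.4,-0.4])

```text
clock: 40.95
tcp_pos: [0.4545, -0.1331, 0.1382]
orientation: [-0.0, 1.0, 0.002, 0.001]
force: [-0.2, -1.0, -0.3]
opening: 0.0264
gripper_force: 0.0
```

```bash
python3 - <<'E'
from h import *
g=get_image("wrist")
for n,g in (("w",g),("t",get_image("top"))):
  for k in blobs(mask(g,(12,155,120),(22,255,255)),15):
    r=rect(ray(g,k,.012))
    if max(r[1])<110 and abs(r[0][1])<80: print(n,k.mean(0),r)
cv2.imwrite("pics/t6.png",cv2.resize(g["color"][120:280,280:500,::-1],None,fx=3,fy=3))
go(.455,.006,.12,54)
E
```

```text
w [124.91366906 179.79136691] (array([454.8,   4.4]), array([71.9, 13.8]), 56.1)
w [138.55172414 196.84482759] (array([438.6,  -7.6]), array([33. ,  4.8]), 51.4)
t [260.45714286 231.88571429] (array([441.6, -10.7]), array([31.5, 20.3]), 57.8)
t [247.55555556 222.88888889] (array([467.8,  23.9]), array([29.7, 17.2]), 52.1)
t 41.05 tcp [ 454.3 -135.7  137.9] yaw 0.0 zaxis [ 0.001 -0.001 -1.   ] shift units [ 3.83 -2.76  0.6 ] turn units [ 0.01 -0.   -6.75]
```

View pics/t6.png

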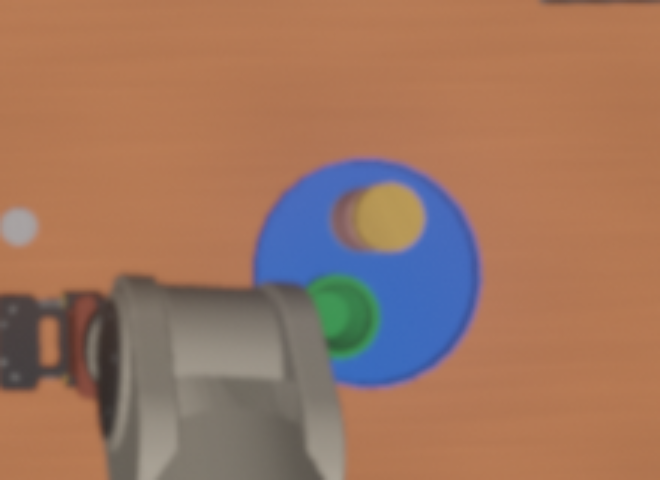

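The tray holds the jar at px (390,217) and the small bowl at about (345,318), and both look upright and inside the rim. The peg measures (455,5.5) mm at yaw 55°, and its 72×14 mm outline matches.

Emit:
apply_moves(delta_pos=[[0,-0.94,0],[0,-0.94,0],[0,-0.94,0],[0,-0.94,0],[0,-0.94,0]], rot=[[0,0,0],[0,0,0],[0,0,0],[0,0,0],[0,0,0]], hand=[-0.3,-0.3,-0.3,-0.3,-0.3])

```text
clock: 41.68
tcp_pos: [0.4544, 0.0053, 0.1375]
orientation: [0.0, 1.0, -0.001, 0.0]
force: [1.0, 0.1, 0.6]
opening: 0.0302
gripper_force: 0.0
```

Emit:
apply_moves(delta_pos=[[0,0,0],[0,0,0],[0,0,0],[0,0,0],[0,0,0]], rot=[[0,0,-1],[0,0,-1],[0,0,-1],[0,0,-1],[0,0,-1]], hand=[-0.3,-0.3,-0.3,-0.3,-0.3])

```text
clock: 42.3
tcp_pos: [0.4544, 0.0044, 0.1374]
orientation: [0.0, 0.939, 0.343, 0.0]
force: [-0.5, -0.6, -1.2]
opening: 0.0305
gripper_force: 0.0
```

Emit:
apply_moves(delta_pos=[[0,0,0],[0,0,0.5],[0,0,0.8],[0,0,0.5],[0,0,0]], rot=[[0,0,-1],[0,0,-0.87],[0,0,0],[0,0,0],[0,0,0]], hand=[-0.3,-0.3,-0.3,-0.3,-0.3])

```text
clock: 42.92
tcp_pos: [0.4534, 0.0053, 0.0824]
orientation: [-0.0, 0.887, 0.461, -0.001]
force: [-0.4, -0.0, -0.1]
opening: 0.0307
gripper_force: 0.0
```

```bash
python3 - <<'E'
from h import *
go(.455,.0055,.005,55)
E
```

```text
t 42.92 tcp [453.4   5.3  82.4] yaw 54.9 zaxis [-0.002 -0.    -1.   ] shift units [0.04 0.04 2.58] turn units [-0.01  0.01 -0.01]
```

Emit:
apply_moves(delta_pos=[[0.03,0.03,0.7],[0,0,0.8],[0,0,0.7],[0,0,0.3],[0,0,0]], rot=[[0,0,0],[0,0,0],[0,0,0],[0,0,0],[0,0,0]], hand=[-0.3,-0.3,-0.3,-0.3,-0.3])

```text
clock: 43.55
tcp_pos: [0.4554, 0.0062, 0.0083]
orientation: [0.0, 0.887, 0.462, -0.0]
force: [0.5, 0.0, 0.2]
opening: 0.0309
gripper_force: 0.0
```

```bash
python3 - <<'E'
from h import *
go(.455,.0055,.005,55)
E
```

```text
t 43.55 tcp [455.4   6.2   8.3] yaw 55.0 zaxis [-0. -0. -1.] shift units [-0.03  0.    0.11] turn units [-0.  0. -0.]
```

Emit:
apply_moves(delta_pos=[[0,0,0.1],[0,0,0],[0,0,0],[0,0,0],[0,0,0]], rot=[[0,0,0],[0,0,0],[0,0,0],[0,0,0],[0,0,0]], hand=[-0.3,-1,-1,-1,-1])

```text
clock: 44.18
tcp_pos: [0.4555, 0.0062, 0.0055]
orientation: [0.0, 0.887, 0.462, 0.0]
force: [-0.3, -0.3, 5.2]
opening: 0.0139
gripper_force: 15.0
```

Emit:
apply_moves(delta_pos=[[0,0,-0.5],[0,0,-1],[0,0,-1],[0,0,-1],[0,0,-1]], rot=[[0,0,0],[0,0,0],[0,0,0],[0,0,0],[0,0,0]], hand=[-1,-1,-1,-1,-1])

```text
clock: 44.8
tcp_pos: [0.455, 0.0063, 0.1419]
orientation: [0.0, 0.887, 0.462, 0.0]
force: [-0.9, -0.4, -0.8]
opening: 0.0138
gripper_force: 15.0
```

Emit:
apply_moves(delta_pos=[[0,0,0],[0,0,0],[0,0,0],[0,0,0],[0,0,0]], rot=[[0,0,1],[0,0,1],[0,0,1],[0,0,1],[0,0,1]], hand=[-1,-1,-1,-1,-1])

```text
clock: 45.42
tcp_pos: [0.455, 0.0064, 0.1409]
orientation: [-0.0, 0.992, 0.128, 0.0]
force: [-0.4, -0.4, -0.0]
opening: 0.0138
gripper_force: 15.0
```

Emit:
apply_moves(delta_pos=[[0,0,0],[0,0,0],[0,0.9,0],[0,0.9,0],[0,0.9,0]], rot=[[0,0,1],[0,0,0.88],[0,0,0],[0,0,0],[0,0,0]], hand=[-1,-1,-1,-1,-1])

```text
clock: 46.05
tcp_pos: [0.455, -0.0753, 0.1409]
orientation: [-0.0, 1.0, -0.0, 0.0]
force: [0.4, -0.4, 0.2]
opening: 0.0139
gripper_force: 15.0
```

```bash
python3 - <<'E'
from h import *
go(.458,-.443,.13,0)
E
```

```text
t 46.05 tcp [455.  -75.3 140.9] yaw -0.0 zaxis [ 0.001  0.    -1.   ] shift units [ 0.1  12.26  0.36] turn units [-0. -0. -0.]
```

Emit:
apply_moves(delta_pos=[[0,0.94,0],[0,0.94,0],[0,0.94,0],[0,0.94,0],[0,0.94,0]], rot=[[0,0,0],[0,0,0],[0,0,0],[0,0,0],[0,0,0]], hand=[-1,-1,-1,-1,-1])

```text
clock: 46.68
tcp_pos: [0.4549, -0.2164, 0.1409]
orientation: [-0.0, 1.0, -0.0, 0.0]
force: [1.2, -0.3, -0.3]
opening: 0.0132
gripper_force: 15.0
```

Emit:
apply_moves(delta_pos=[[0,0.94,0],[0,0.94,0],[0,0.94,0],[0,0.94,0],[0,0.94,0]], rot=[[0,0,0],[0,0,0],[0,0,0],[0,0,0],[0,0,0]], hand=[-1,-1,-1,-1,-1])

```text
clock: 47.3
tcp_pos: [0.4548, -0.3573, 0.141]
orientation: [-0.0, 1.0, -0.0, 0.0]
force: [0.4, 0.3, -0.3]
opening: 0.0136
gripper_force: 15.0
```

Emit:
apply_moves(delta_pos=[[0.1,0.94,0],[0,0.94,0],[0,0.94,0],[0,0,0],[0,0,0]], rot=[[0,0,0],[0,0,0],[0,0,0],[0,0,0],[0,0,0]], hand=[-1,-1,-1,-1,-1])

```text
clock: 47.92
tcp_pos: [0.458, -0.4401, 0.1404]
orientation: [-0.001, 1.0, -0.0, 0.0]
force: [0.5, -0.1, -0.1]
opening: 0.0139
gripper_force: 15.0
```

```bash
python3 - <<'E'
from h import *
go(.458,-.443,.0105,0)
g=get_image("wrist");cv2.imwrite("pics/w7.png",g["color"][:,:,::-1])
E
```

```text
t 47.92 tcp [ 458.  -440.1  140.4] yaw -0.0 zaxis [ 0.     0.001 -1.   ] shift units [-0.    0.1   4.33] turn units [-0.01 -0.   -0.  ]
```

View pics/w7.png

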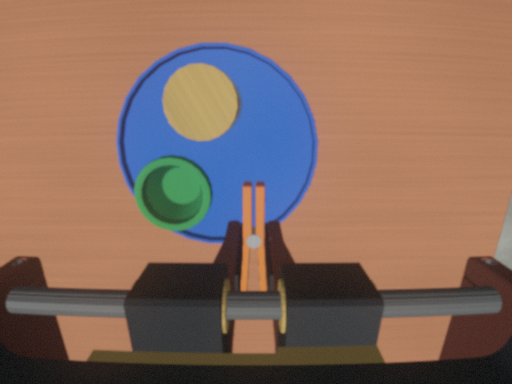

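The peg is held along x at px (253,240). The small bowl (173,193) and the jar (200,102) are inside the ring and clear of it. Lowering.

Emit:
apply_moves(delta_pos=[[0,0.1,0.4],[0,0,0.9],[0,0,0.9],[0,0,0.9],[0,0,0.5]], rot=[[0,0,0],[0,0,0],[0,0,0],[0,0,0],[0,0,0]], hand=[-1,-1,-1,-1,-1])

```text
clock: 48.6
tcp_pos: [0.4572, -0.4431, 0.0301]
orientation: [-0.001, 1.0, 0.0, -0.001]
force: [-0.3, -0.2, 0.1]
opening: 0.0136
gripper_force: 15.0
```

Emit:
apply_moves(delta_pos=[[0,0,0.3],[0,0,0.2],[0,0,0],[0,0,0],[0,0,0]], rot=[[0,0,0],[0,0,0],[0,0,0],[0,0,0],[0,0,0]], hand=[-1,-1,-1,-1,-1])

```text
clock: 49.22
tcp_pos: [0.4582, -0.4447, 0.0178]
orientation: [0.0, 1.0, -0.0, 0.0]
force: [0.1, -0.2, 0.3]
opening: 0.0138
gripper_force: 15.0
```

```bash
python3 - <<'E'
from h import *
go(.458,-.443,.010,0);print(get_state()["force"])
E
```

```text
t 49.23 tcp [ 458.2 -444.7   17.8] yaw -0.1 zaxis [ 0.001 -0.001 -1.   ] shift units [-0.01 -0.06  0.26] turn units [ 0.01 -0.01 -0.01]
[ 0.1142926  -0.24769555  0.29382377]
```

Emit:
apply_moves(delta_pos=[[0,-0.04,0.15],[0,0,0.1],[0,0,0],[0,0,0],[0,0,0]], rot=[[0,0,0],[0,0,0],[0,0,0],[0,0,0],[0,0,0]], hand=[-1,-1,-1,-0.5,-0.35])

```text
clock: 49.85
tcp_pos: [0.4578, -0.4432, 0.0096]
orientation: [-0.0, 1.0, -0.0, -0.0]
force: [-0.7, 0.3, 0.9]
opening: 0.0271
gripper_force: 0.0
```

Emit:
apply_moves(delta_pos=[[0,0,0],[0,0,-0.5],[0,0,-1],[0,0,-1],[0,0,-1]], rot=[[0,0,0],[0,0,0],[0,0,0],[0,0,0],[0,0,0]], hand=[-0.35,-0.35,-0.35,-0.35,-0.35])

```text
clock: 50.48
tcp_pos: [0.458, -0.4433, 0.1168]
orientation: [0.0, 1.0, -0.0, 0.0]
force: [0.1, 0.2, -0.7]
opening: 0.0283
gripper_force: 0.0
```

Emit:
apply_moves(delta_pos=[[0,0,-1],[0,0,-1],[0,0.5,-0.5],[0,0.8,0],[0,0.8,0]], rot=[[0,0,0],[0,0,0],[0,0,0],[0,0,0],[0,0,0]], hand=[-0.35,-0.35,-0.35,-0.35,-0.35])

```text
clock: 51.1
tcp_pos: [0.458, -0.5069, 0.1914]
orientation: [0.001, 1.0, -0.0, 0.001]
force: [0.0, 0.4, -0.1]
opening: 0.0284
gripper_force: 0.0
```

Emit:
apply_moves(delta_pos=[[0,0.9,0],[0,0.9,0],[0,0.9,0],[0,0.9,0],[0,0,0]], rot=[[0,0,0],[0,0,0],[0,0,0],[0,0,0],[0,0,0]], hand=[-0.35,-0.35,-0.35,-0.35,-0.35])

```text
clock: 51.72
tcp_pos: [0.4564, -0.6162, 0.1902]
orientation: [0.001, 1.0, -0.002, -0.0]
force: [-0.9, -0.2, -0.2]
opening: 0.0286
gripper_force: 0.0
```

```bash
python3 - <<'E'
from h import *
go(.458,-.443,.010,0)
g=get_image("top");c=g["color"][:,:,::-1]
cv2.imwrite("pics/end.png",cv2.resize(np.vstack([c[150:265,60:220],c[150:265,330:490]]),None,fx=2.6,fy=2.6))
K=blobs(mask(g,(12,155,150),(22,255,255)),20)
for k in K:
    r=rect(ray(g,k,.016))
    if 300<-r[0][1]<500: print("peg?",r)
E
```

```text
t 51.73 tcp [ 456.4 -616.2  190.2] yaw -0.2 zaxis [-0.    -0.001 -1.   ] shift units [ 0.05 -5.77  6.01] turn units [ 0.01  0.   -0.03]
```

View pics/end.png

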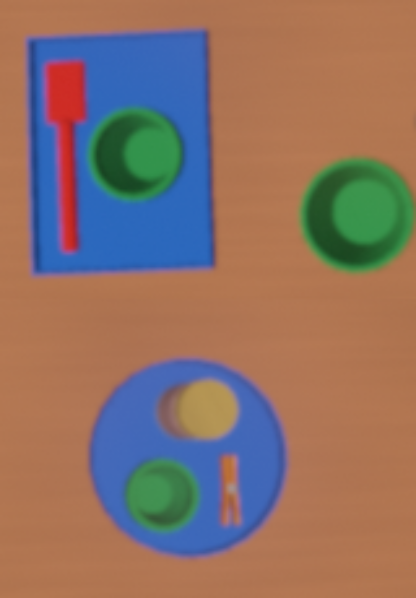

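In the picture every item is inside its rim, flat or upright, and apart from the others: spatula (65,155), middle bowl (137,153), jar (207,410), small bowl (162,495), peg (230,490). The large bowl has not moved. Handing in.

```bash
python3 -c "
from cell import *
print(hand_in())"
```

```text
the job is handed in; nothing more can be done
None
```

Both kits are made up and handed in at about 52 s. The spatula and middle bowl are on the oblong tray, and the jam jar, smallest bowl and peg are on the round tray. The last picture shows each item inside its rim, and the largest bowl was left in place.

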